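# Close the quick clamp on a contactor

## Robot

A 7-joint arm with a two-finger parallel gripper is mounted at the origin on a cart in front of the work surface, level with it; the furniture and walls round the work are solid. World frame = base frame: x ahead of the robot, y to its left, z up, the work surface at z = 0. Lengths are in mm, angles in rad, forces in N, time in s.
With the tool pointing down it reaches from about 400 to 900 mm from the base axis. Payload 5.5 kg.
Tool frame: the origin (TCP) lies between the finger pads; the fingertips stand 22 mm ahead of it and the grasp point (between the pads) lies 3 mm ahead of it; z points along the fingers, y is the line along which they close (so a half turn about z gives the same grasp; the last joint's range is limited). The gripper opens to 92 mm and grips with 3 to 60 N. Pads are 19 mm wide; open, the fingers measure 130 mm over their backs; the gripper's body (75 mm by 190 mm) begins 47 mm behind the grasp point.
Start: joints at [1.45, 0.501, -0.427, 1.55, 0.221, 1.138, -0.21], TCP at [243.422, -602.698, 248.729] pointing down, gripper open.
Joint ranges: [-2.88, 2.88], [-0.31, 2.03], [-1.54, 1.56], [0.2, 2.42], [-1.41, 4.55], [0.19, 2.02], [-2.57, 2.57]. Speed limits (rad/s): [2.57, 2.57, 3.14, 3.14, 3.14, 3.14, 3.14].

## Interface

Orientations are given as a unit quaternion [x, y, z, w].
In Python, from plant import r gives the robot as it stands.
- The arm moves only by the tool send_rows, never from a script. Its arguments are lists of equal length, an entry for each row: "claw": the finger opening in cm, from 0 to 9.18; "translation": the shift along the tool's x, y, z in cm, a list of three; "angular": the turn, a rotation vector about the tool's x, y, z in rad, a list of three. In form: {"claw": [claw, ...], "translation": [[tx, ty, tz], ...], "angular": [[wx, wy, wz], ...]}. A call has 1 to 20 rows; each row shifts and turns the commanded pose from where the row before left it, along the tool's axes as they then stand; what a row does not reach is not made up. A row lasts 1/12 s, in which the tool goes at most 41.7 mm and 7.16 degrees, less where a joint would pass 70% of its speed; a pose out of reach is approached as far as the arm can. A call is refused whole if a number of a shift passes 4.17 or a number of a turn 0.125, either way. A call with a gripper value outside its range is refused whole. The fingers move at their own pace and stop on an object; "grip_force" is the grip in N (left out, the last holds). Time passes only in rows, so rows that do not move let the fingers close. It gives the time, the measured TCP pose, the force, the opening and the grip force at its end, in the units of the state.
- r.get_state(): the state, without advancing time (a new reading comes with each control period).
- r.get_image(name): name is "scene" or "top"; returns the picture (400x640x3 uint8, red, green, blue); there is no depth.
- r.camera_model(name): a dict with "K" (3x3 intrinsics, pixels), "k1" (the pictures are not rectified: a ray, as slopes to the right and down, at radius r is drawn at 1 + k1 r^2 times it, then the intrinsics apply), "R" (3x3) and "t" (3): a world point X has camera coordinates R X + t. Camera axes: x right, y down, z forward; pixel columns grow to the right and rows downward; lengths in mm; the calibration is good to about 2 mm. A picture is of the moment at which its call begins. camera_model takes no time and is no camera call.
- r.close_job(): hands the job in; it is judged then, once.
Trained networks look in the newest picture that a camera, given by its name, has taken for a name from the list of things; names that differ only in an ending like _2 or _b are one class to them, and where a whole thing is asked for, a point or a joint stands for the part that bears it (a point fixed in the world has none). Each returns a list of dicts, best first, with "conf" (0 to 1); they miss things now and then, are a little off and sometimes report something else, mostly with a low value. They report only what shows in the picture. A call takes as long as a camera call.
- r.trace(thing, camera): "pixels" (400x640 bool, what is visible of it) and "location" ([column, row] in pixels, amid what is visible of it).
- r.pinpoint(thing, camera): "location" ([column, row] in pixels: a listed point, or the origin of a listed thing).
The state is a dict: "clock": time; "joint_pos": joint angles; "joint_velocities": joint speeds; "joint_efforts": joint torques, N m; "position": TCP position; "tcp_rot": TCP orientation; "contact_force": force on the tool from outside, world axes, zero at the start; "moment": the same for the moment, N m; "finger_gap": opening from 0.0 (shut) to 1.0 (fully open); "grip_force": force on a finger pad.
Only numpy, scipy, OpenCV 4.12 (cv2) and the standard library are available. Lean on these libraries where they do the work, as an engineer would, in place of code of your own. Each camera call takes 0.05 s, during which the arm holds its last target. There are 200 camera calls.

## Task

Clamp the contactor for wiring: press the yellow paddle in the middle of the clamp's sliding jaw to free its brake and, keeping it pressed, push the jaw along until the contactor is snug between it and the red stop; then let go so that the paddle springs up and the brake holds. Do not touch the contactor yourself, do not drag the jaw against its brake, and leave the tools and parts around the clamp where they are.

Things in the scene. Friction and masses are not known exactly. Their poses are not given: they have to be found in the camera images.
- press_point (a point): centre of the top of the yellow ribbed release paddle (56 mm along x, 66 along y) in the jaw's carriage, 54 mm above the worktop when up. x: the way the jaw must go, to the red stop; y: across the bed; z: up. The paddle lies in a well open at the sides: the jaw's back wall, 31 mm ahead, stands 13 mm above it; the rear shoulder, 31 mm behind, 7 mm above it
- release (a joint): travel of the paddle in m: 0 up, brake on; 0.006 fully pressed. Straight down, 8 N to start, 10 N at the end; it springs back. From 2.5 mm on the brake is free and the jaw slides with under 2 N (plus 2 to 5 N to slide the contactor); with the paddle up the brake holds it with about 25 N
- jaw (a joint): travel of the sliding jaw along the bed in m, growing towards the red stop
- jaw_face (a point): centre of the front face (black rubber pad, 84 mm wide) of the dark steel sliding jaw, 20 mm above the bed; same axes as press_point, which lies 48.5 mm behind it. The carriage is 91 mm long, 92 mm wide; its jaw stands 47 mm above the bed
- stop_face (a point): centre of the face (black rubber pad) of the fixed red stop block with a white line on top, 20 mm above the bed; same axes. The clamp's aluminium bed, 310 x 116 mm and 20 mm high with 10 mm graduations, is screwed to the worktop and does not move
- contactor_mid (a point): centre of the loose contactor (white body, black top, 74 x 45 x 75 mm, 0.25 to 0.4 kg) standing on the bed between jaw and stop, half-way up (37.5 mm above the bed); its y axis runs across its 45 mm width, roughly along the bed. Clamped, the jaw face is 45 mm from the stop face. Its top is 95 mm above the worktop
- screwdriver: red and yellow insulated screwdriver, 191 mm, lying on the worktop; origin at the centre of its underside; leave alone
- relay: relay on its black socket, 70 x 27 x 54 mm; origin at the centre of its underside; leave alone
- side_cutter: side cutter with red and blue handles, 110 mm; origin at the centre of its underside; leave alone
- spare_breaker: white single-pole breaker, 73 x 17 x 86 mm; origin at the centre of its underside; leave alone

How it is judged (in metres and radians):
On the way, in this order (a step that is already met when the one before it is completed fails the run):
1. the release paddle is pressed and the jaw is still short of the contactor's clamped position (value of joint release above 0.002 m and x of jaw_face in the frame of stop_face below -0.06 m), for 0.1 s.
2. with the paddle pressed, the jaw has been pushed up until the contactor is between it and the red stop with less than 3 mm of play (value of joint release above 0.0015 m and x of jaw_face in the frame of stop_face above -0.048 m), for 0.1 s.
At the end, for the whole second after the job is handed in: the contactor stands upright between the jaw and the red stop with less than 3 mm of play in all (jaw face within 48 mm of the stop face), the paddle is fully up again, and the jaw is at rest (x of jaw_face in the frame of stop_face above -0.048 m and x of contactor_mid in the frame of stop_face between -0.026 and -0.02 m and y of contactor_mid in the frame of stop_face between -0.025 and 0.025 m and angle between contactor_mid's own z axis and vertical below 0.08 rad and value of joint release below 0.0008 m and velocity of joint jaw between -0.005 and 0.005 m/s); the robot touches nothing.
It fails at once if the jaw is dragged against its brake (with the paddle up it is forced along with over 15 N, faster than 12 mm/s) (value of joint release below 0.0005 m and contact force between the fingers and anything else above 15 N and (velocity of joint jaw above 0.012 m/s or velocity of joint jaw below -0.012 m/s)).
It fails at once if the robot touches the contactor (contact force between any of the fingers, the arm and contactor above 1 N).
It fails at once if the contactor is lifted or tipped (angle between contactor_mid's own z axis and vertical above 0.35 rad or z of contactor_mid in the frame of stop_face above 0.03 m).
It fails at once if a tool or part beside the clamp is moved more than 20 mm (distance of any of screwdriver, relay, side_cutter, spare_breaker from where it was at the start of the episode above 0.02 m).
It also fails if it takes over 38 s, if anything falls off the work surface, if the arm or the gripper's body presses on something with over 40 N, if the wrist force passes 120 N, or if a joint passes its speed limit or range.

## Working session

There is one attempt and no reset: what is moved stays moved. The work goes in short steps, Python scripts to look and compute and a tool call to move; the robot and the scene stay as the last step left them, time stands still between calls to the robot, and variables do not carry over. Pictures are saved under pics/ and viewed, at most 10 in all, crops included, and the job is handed in when it is done.

Besides the shell and the picture viewer there is one more tool, called after "Emit:" as name(argument=value, ...) on one line, values as JSON. send_rows: Moves the arm, as the interface text tells. Its arguments: {"type":"object","properties":{"claw":{"type":"array","items":{"type":"number"}},"translation":{"type":"array","items":{"type":"array","items":{"type":"number"}}},"angular":{"type":"array","items":{"type":"array","items":{"type":"number"}}},"grip_force":{"type":"number"}},"required":["claw","translation","angular"]}

```bash
mkdir -p pics; cat > h.py <<'E'
import numpy as np, cv2
from plant import r
def ray(cam,px):
    m=r.camera_model(cam);K=np.array(m["K"],float);R=np.array(m["R"]);t=np.array(m["t"])
    d=np.linalg.solve(K,[px[0],px[1],1.])[:2];s=d.copy()
    for _ in range(30): s=d/(1+m["k1"]*(s@s))
    return -R.T@t, R.T@np.array([s[0],s[1],1.])
def atz(cam,px,z):
    c,d=ray(cam,px);return c+d*(z-c[2])/d[2]
def tri(p1,p2):
    (a,u),(b,v)=ray("scene",p1),ray("top",p2)
    s=np.linalg.lstsq(np.stack([u,-v],1),b-a,rcond=None)[0]
    p,q=a+s[0]*u,b+s[1]*v
    return (p+q)/2,np.linalg.norm(p-q)
E
python3 - <<'E'
from h import *
for c in("scene","top"):
    cv2.imwrite(f"pics/{c}0.png",r.get_image(c)[:,:,::-1])
for n,z in [("press_point",54),("jaw_face",40),("stop_face",40),("contactor_mid",57.5),("screwdriver",0),("relay",0),("side_cutter",0),("spare_breaker",0)]:
    P={}
    for c in("scene","top"):
        o=r.pinpoint(n,c)
        for d in o[:2]: print(n,c,round(d["conf"],2),np.round(d["location"],1),atz(c,d["location"],z).round(1))
        if o:P[c]=o[0]["location"]
    if len(P)==2: print("  tri",*[np.round(x,1) for x in tri(P["scene"],P["top"])])
s=r.get_state();print(s)
E
```

```text
press_point scene 0.48 [352.9 178.7] [ 613.5 -203.6   54. ]
press_point top 0.7 [361.1 215.8] [ 605.1 -200.2   54. ]
  tri [ 605.4 -197.9   62.2] 4.2
jaw_face scene 0.77 [347.4 192.9] [ 590.  -158.2   40. ]
jaw_face top 0.79 [342.4 217.8] [ 601. -151.   40.]
jaw_face top 0.55 [438.6 264.9] [ 478.5 -408.2   40. ]
  tri [ 596.1 -155.2   39.1] 13.0
stop_face scene 0.6 [309.7 224.4] [568.7   7.9  40. ]
stop_face top 0.95 [279.7 220. ] [592.   18.5  40. ]
  tri [583.7  10.8  33.4] 24.4
contactor_mid scene 0.8 [322.1 201.8] [598.6 -65.1  57.5]
contactor_mid top 0.61 [315.3 216.5] [600.5 -77.1  57.5]
  tri [604.8 -75.2  45.9] 6.6
screwdriver scene 0.88 [247.9 320.2] [462.6 293.    0. ]
screwdriver top 0.57 [175.1 266.1] [467.1 299.9   0. ]
  tri [464.2 296.2   2.9] 7.9
relay scene 0.73 [304.5 179.3] [ 757.3 -132.7    0. ]
relay scene 0.38 [322.1 202.2] [ 641.4 -103.9    0. ]
relay top 0.66 [332.9 167.1] [ 753.  -126.7    0. ]
  tri [ 750.5 -126.6    8.1] 0.9
side_cutter scene 0.59 [429.2 183.1] [ 479.4 -413.1    0. ]
side_cutter scene 0.34 [308.3 225.8] [595.9  -9.5   0. ]
side_cutter top 0
[... 284 characters left out ...]
42699325,  1.55039512,  0.22078589,
        1.13832676, -0.21032433]), 'joint_velocities': array([ 8.65612773e-05,  1.50654768e-03,  1.80405839e-03, -1.25615323e-03,
        1.17174165e-03, -8.71863086e-04,  4.97711098e-04]), 'joint_efforts': array([ 2.37945997e-04, -5.66431797e+01, -5.81027761e+00, -2.79509890e+01,
       -6.65922859e-02,  2.06067326e-02,  3.67979533e-05]), 'position': array([ 243.41492673, -602.69883364,  248.7645367 ]), 'tcp_rot': array([9.81645262e-01, 1.90715962e-01, 1.69177625e-05, 1.92505513e-05]), 'contact_force': array([ 0.53459566, -0.03566747,  0.59576148]), 'moment': array([0.00671869, 0.08058632, 0.01291934]), 'grip_force': 0.0, 'finger_gap': 0.9990574926269723}
```

```bash
python3 - <<'E'
import cv2
a=cv2.imread("pics/top0.png")[130:300,160:480]
b=cv2.imread("pics/scene0.png")[130:280,220:480]
a=cv2.resize(a,(560,298));b=cv2.resize(b,(520,300))
import numpy as np
a=cv2.copyMakeBorder(a,0,2,0,0,0)
b=cv2.copyMakeBorder(b,0,0,0,40,0)
cv2.imwrite("pics/crop.png",np.vstack([a,b]))
E
```

```text
(no output)
```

View pics/crop.png

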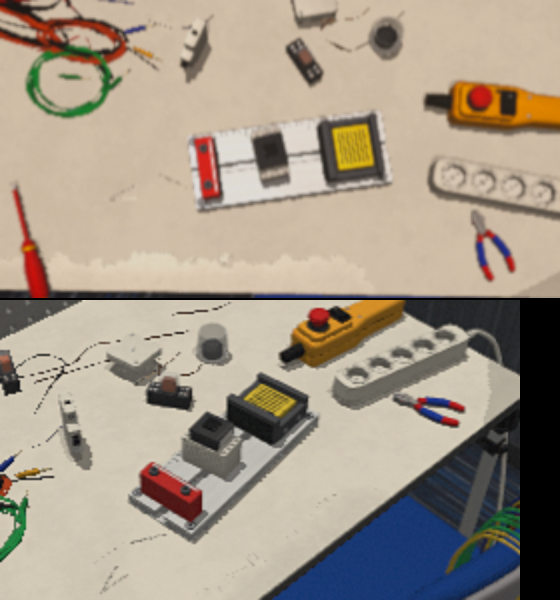

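View pics/top0.png

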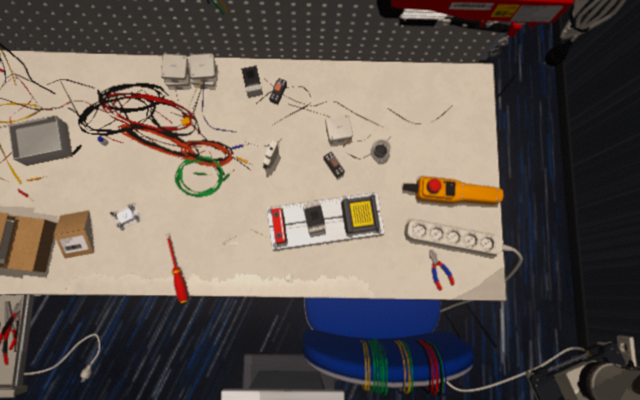

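The top view shows the bed from about (268,208) to (383,235), with the red stop at left (278,226), the contactor at (315,217) and the yellow paddle at (360,214). The bed is tilted slightly. The scene view agrees. Next I'll get the bed direction and the paddle centre from colour.

```bash
python3 - <<'E'
from h import *
def rect(pts,z,cam):
    w=np.array([atz(cam,p,z)[:2] for p in pts],np.float32);return cv2.minAreaRect(w)
for cam,box in(("top",(190,240,335,390)),("scene",(150,210,320,400))):
    im=cv2.imread(f"pics/{cam}0.png");h=cv2.cvtColor(im,cv2.COLOR_BGR2HSV)
    m=cv2.inRange(h,(20,120,80),(35,255,255));b=np.zeros_like(m);b[box[0]:box[1],box[2]:box[3]]=1;m=cv2.morphologyEx(m*b,cv2.MORPH_CLOSE,np.ones((5,5)))
    p=np.argwhere(m>0)[:,::-1].astype(float)
    print(cam,"paddle",len(p),p.mean(0),atz(cam,p.mean(0),54).round(1),rect(p,54,cam))
    h2=cv2.inRange(h,(0,150,80),(8,255,255))|cv2.inRange(h,(172,150,80),(180,255,255))
    bx=(200,255,262,295) if cam=="top" else (205,245,285,325)
    b=np.zeros_like(m);b[bx[0]:bx[1],bx[2]:bx[3]]=1;p=np.argwhere(h2*b>0)[:,::-1].astype(float)
    print("red",len(p),p.mean(0),rect(p,60,cam))
print([atz("top",q,20)[:2].round(1) for q in((268,208),(377,194),(383,235),(275,249))])
for n in("press_point","stop_face","jaw_face","contactor_mid"):
  for c in ("top","scene"):
    o=r.trace(n,c)
    for d in o[:1]:
        p=np.argwhere(d["pixels"])[:,::-1].astype(float); print(n,c,round(d["conf"],2),d["location"],len(p),p.min(0),p.max(0), rect(p,{"press_point":60,"stop_face":50,"jaw_face":60,"contactor_mid":95}[n],c))
E
```

```text
top paddle 563 [361.30728242 213.43694494] [ 611.6 -200.8   54. ] ((611.5095825195312, -200.89097595214844), (69.90989685058594, 59.27680969238281), 9.290034294128418)
red 219 [277.10502283 225.78538813] ((575.1950073242188, 21.450786590576172), (91.30876922607422, 27.347248077392578), 11.030956268310547)
scene paddle 237 [354.94092827 179.54852321] [ 606.6 -205.4   54. ] ((615.1802978515625, -250.06893920898438), (68.17628479003906, 138.39422607421875), 9.93624496459961)
red 333 [305.82582583 225.78378378] ((561.4368286132812, 31.126564025878906), (110.39337158203125, 48.861228942871094), 8.33389663696289)
[array([627.9,  52.5]), array([ 672.9, -248.8]), array([ 558.6, -264. ]), array([515.5,  30. ])]
press_point top 0.97 [362.9, 215.7] 528 [350. 201.] [373. 227.] ((607.9100341796875, -199.37985229492188), (69.08917236328125, 56.666133880615234), 10.062191009521484)
press_point scene 0.58 [354.0, 179.2] 248 [342. 172.] [367. 188.] ((602.5853881835938, -200.01190185546875), (71.22225952148438, 46.80208969116211), 9.936256408691406)Traceback (most recent call last):
  File "<stdin>", line 18, in <module>
  File "<stdin>", line 3, in rect
  File "h.py", line 9, in atz
    c,d=ray(cam,px);return c+d*(z-c[2])/d[2]
        ~~~^^^^^^^^
  File "h.py", line 4, in ray
    m=r.camera_model(cam);K=np.array(m["K"],float);R=np.array(m["R"]);t=np.array(m["t"])
ValueError: time passes only in moves, steps and waits
```

Paddle centre is about (611,-201), and the bed direction towards the stop is about 8.7° past +y. I'll go above it with the fingers closed and tool x along the bed.

Emit:
send_rows(claw=[0,0,0,0,0,0,0,0,0,0,0,0,0,0,0,0,0,0,0,0], translation=[[3.19,0.72,0],[3.19,0.72,0],[3.19,0.72,0],[3.19,0.72,0],[3.19,0.72,0],[3.19,0.72,0],[3.19,0.72,0],[3.19,0.72,0],[3.19,0.72,0],[3.19,0.72,0],[3.19,0.72,0],[3.19,0.72,0],[3.19,0.72,0],[3.19,0.72,0],[3.19,0.72,0],[3.19,0.72,0],[3.19,0.72,0],[3.19,0.72,0],[0,0,0],[0,0,0]], angular=[[0,0,-0.0743],[0,0,-0.0743],[0,0,-0.0743],[0,0,-0.0743],[0,0,-0.0743],[0,0,-0.0743],[0,0,-0.0743],[0,0,-0.0743],[0,0,-0.0743],[0,0,-0.0743],[0,0,-0.0743],[0,0,-0.0743],[0,0,-0.0743],[0,0,-0.0743],[0,0,-0.0743],[0,0,-0.0743],[0,0,-0.0743],[0,0,-0.0743],[0,0,0],[0,0,0]])

```text
clock: 2.72
position: [627.1, -210.0, 249.2]
tcp_rot: [0.65, 0.76, 0.001, -0.0]
contact_force: [-1.2, -0.4, -0.0]
finger_gap: 0.003
grip_force: 0.0
```

Emit:
send_rows(claw=[0,0,0,0,0,0,0,0], translation=[[1.0,-0.75,0],[1.0,-0.75,2],[0,0,3.5],[0,0,3.5],[0,0,3.5],[0,0,2],[0,0,0.7],[0,0,0]], angular=[[0,0,0],[0,0,0],[0,0,0],[0,0,0],[0,0,0],[0,0,0],[0,0,0],[0,0,0]])

```text
clock: 3.38
position: [606.8, -197.5, 94.5]
tcp_rot: [0.653, 0.757, -0.001, -0.002]
contact_force: [-1.0, -0.2, 0.3]
finger_gap: 0.006
grip_force: 0.0
```

```bash
python3 - <<'E'
from h import *
L=[]
for c,b in(("scene",(120,260,280,440)),("top",(150,260,260,420))):
    im=r.get_image(c)[:,:,::-1][b[0]:b[1],b[2]:b[3]]
    im=cv2.resize(im,(0,0),fx=3.5 if c=="scene" else 2.5 ,fy=3.5 if c=="scene" else 2.5 ,interpolation=cv2.INTER_CUBIC)
    cv2.imwrite(f"pics/{c}1.png",im)
s=r.get_state();print(s["position"],s["tcp_rot"],s["contact_force"],s["joint_pos"])
E
```

```text
[ 609.33529403 -197.06482976   97.86847949] [6.52488881e-01 7.57797842e-01 2.93987038e-04 7.76692872e-04] [-0.11606429  0.70763773  1.33832352] [ 0.76364854  0.7352952  -0.70356974  1.67835479  0.56740756  0.94054362
 -0.00741037]
```

View pics/scene1.png

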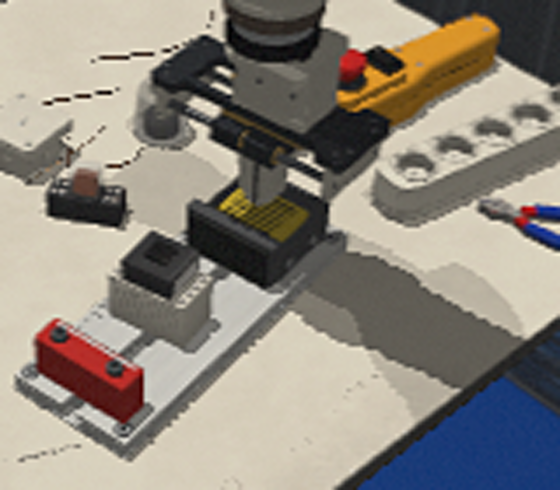

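View pics/top1.png

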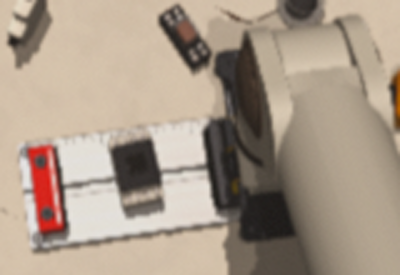

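The scene crop shows the closed tips right over the yellow paddle, between its walls (tips at crop (262,197)). The path to the red stop is clear. Pressing slowly now.

Emit:
send_rows(claw=[0,0,0,0,0,0,0], translation=[[0,0,1.0],[0,0,0.8],[0,0,0.2],[0,0,0.2],[0,0,0.2],[0,0,0.1],[0,0,0]], angular=[[0,0,0],[0,0,0],[0,0,0],[0,0,0],[0,0,0],[0,0,0],[0,0,0]])

```text
clock: 4.07
position: [608.2, -196.4, 72.6]
tcp_rot: [0.652, 0.758, -0.001, 0.0]
contact_force: [-2.9, 0.5, 8.1]
finger_gap: 0.004
grip_force: 3.8
```

Emit:
send_rows(claw=[0,0,0], translation=[[0,0,0.1],[0,0,0.1],[0,0,0]], angular=[[0,0,0],[0,0,0],[0,0,0]])

```text
clock: 4.32
position: [608.2, -196.4, 70.8]
tcp_rot: [0.652, 0.758, -0.001, 0.0]
contact_force: [-2.9, 0.8, 8.6]
finger_gap: 0.007
grip_force: 4.1
```

```bash
python3 - <<'E'
from h import *
for i in range(4):
    r.get_image("scene");s=r.get_state();print(s["clock"],s["position"].round(2),s["contact_force"].round(2))
E
```

```text
4.3667 [ 608.21 -196.4    70.85] [-3.78 -0.71  7.66]
4.4167 [ 608.23 -196.37   70.86] [-4.18  0.68  7.9 ]
4.4667 [ 608.22 -196.4    70.91] [-4.09  0.85  8.13]
4.5167 [ 608.25 -196.37   70.93] [-4.15 -0.7   8.24]
```

Emit:
send_rows(claw=[0,0,0], translation=[[0,0,0.1],[0,0,0.05],[0,0,0]], angular=[[0,0,0],[0,0,0],[0,0,0]])

```text
clock: 4.77
position: [608.2, -196.4, 69.8]
tcp_rot: [0.652, 0.758, -0.001, 0.0]
contact_force: [-4.8, 0.3, 10.9]
finger_gap: 0.005
grip_force: 5.5
```

Emit:
send_rows(claw=[0,0,0,0,0,0,0,0,0,0], translation=[[0.2,0,0],[0.3,0,0],[0.3,0,0],[0.3,0,0],[0.3,0,0],[0.3,0,0],[0.3,0,0],[0.3,0,0],[0.3,0,0],[0.2,0,0]], angular=[[0,0,0],[0,0,0],[0,0,0],[0,0,0],[0,0,0],[0,0,0],[0,0,0],[0,0,0],[0,0,0],[0,0,0]])

```text
clock: 5.6
position: [604.0, -169.7, 69.8]
tcp_rot: [0.652, 0.758, -0.001, 0.001]
contact_force: [-6.0, -2.3, 10.4]
finger_gap: 0.001
grip_force: 5.4
```

```bash
cat > w.py <<'E'
from h import *
import sys
for c,b,f in(("scene",(120,260,280,440),3.5),):
    im=r.get_image(c)[:,:,::-1][b[0]:b[1],b[2]:b[3]]
    cv2.imwrite(f"pics/{c}{sys.argv[1]}.png",cv2.resize(im,(0,0),fx=f,fy=f,interpolation=cv2.INTER_CUBIC))
s=r.get_state();print(s["clock"],s["position"].round(1),s["contact_force"].round(1))
for n in("jaw_face","contactor_mid"):
    for c in("top","scene"):
        r.get_image(c)
        for d in r.pinpoint(n,c)[:1]:print(n,c,round(d["conf"],2),np.round(d["location"],1),atz(c,d["location"],40 if n[0]=="j" else 57.5).round(1))
E
python3 w.py 2
```

```text
5.65 [ 603.9 -169.2   69.8] [-5.9 -2.5 10.7]
jaw_face top 0.8 [332.  221.5] [ 590.4 -122.9   40. ]
jaw_face scene 0.82 [340.3 195.5] [ 596.  -134.8   40. ]
contactor_mid top 0.73 [315.4 215.9] [602.1 -77.3  57.5]
contactor_mid scene 0.73 [321.4 203.1] [596.1 -60.1  57.5]
```

View pics/scene2.png

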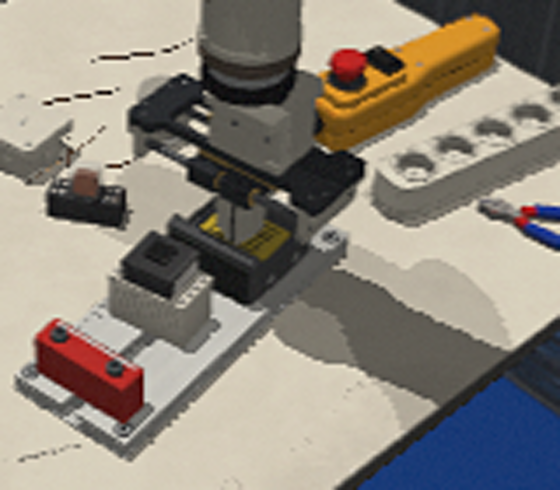

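The jaw follows: it has moved about 27 mm towards the contactor, with the paddle down. Continuing.

Emit:
send_rows(claw=[0,0,0,0,0,0,0,0,0,0,0,0,0,0,0,0,0,0,0,0], translation=[[0.2,0,0],[0.3,0,0],[0.3,0,0],[0.3,0,0],[0.3,0,0],[0.3,0,0],[0.3,0,0],[0.3,0,0],[0.3,0,0],[0.3,0,0],[0.3,0,0],[0.3,0,0],[0.3,0,0],[0.3,0,0],[0.3,0,0],[0.3,0,0],[0.3,0,0],[0.3,0,0],[0.3,0,0],[0.2,0,0]], angular=[[0,0,0],[0,0,0],[0,0,0],[0,0,0],[0,0,0],[0,0,0],[0,0,0],[0,0,0],[0,0,0],[0,0,0],[0,0,0],[0,0,0],[0,0,0],[0,0,0],[0,0,0],[0,0,0],[0,0,0],[0,0,0],[0,0,0],[0,0,0]])

```text
clock: 7.72
position: [595.0, -113.2, 69.8]
tcp_rot: [0.652, 0.758, -0.002, 0.001]
contact_force: [-6.1, -4.1, 13.0]
finger_gap: 0.005
grip_force: 6.4
```

```bash
python3 w.py 3
```

```text
7.7667 [ 594.8 -112.6   69.8] [-5.9 -3.8 12.9]
jaw_face top 0.44 [310.9 221. ] [590.8 -65.8  40. ]
jaw_face scene 0.66 [328.7 205.7] [587.5 -80.5  40. ]
contactor_mid top 0.68 [332.9 167.6] [ 736.3 -123.3   57.5]
contactor_mid scene 0.89 [318.7 209. ] [583.6 -38.7  57.5]
```

View pics/scene3.png

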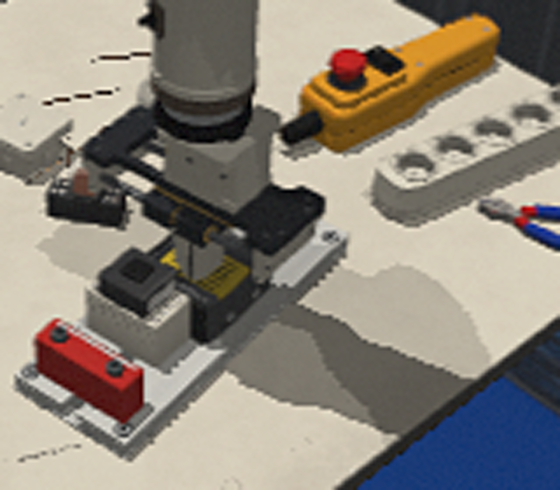

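The contactor is being pushed upright towards the stop, with about 30 mm left. I'll go on more slowly and watch the force along the bed.

Emit:
send_rows(claw=[0,0,0,0,0,0,0,0,0,0], translation=[[0.2,0,0],[0.25,0,0],[0.25,0,0],[0.25,0,0],[0.25,0,0],[0.25,0,0],[0.25,0,0],[0.2,0,0],[0.2,0,0],[0.2,0,0]], angular=[[0,0,0],[0,0,0],[0,0,0],[0,0,0],[0,0,0],[0,0,0],[0,0,0],[0,0,0],[0,0,0],[0,0,0]])

```text
clock: 9.0
position: [591.4, -90.9, 69.7]
tcp_rot: [0.653, 0.758, -0.002, 0.001]
contact_force: [-5.9, -3.5, 12.8]
finger_gap: 0.005
grip_force: 6.9
```

Emit:
send_rows(claw=[0,0,0,0], translation=[[0.15,0,0],[0.15,0,0],[0.1,0,0],[0.1,0,0]], angular=[[0,0,0],[0,0,0],[0,0,0],[0,0,0]])

```text
clock: 9.33
position: [590.6, -85.9, 69.8]
tcp_rot: [0.653, 0.758, -0.002, 0.001]
contact_force: [-6.6, -4.6, 14.4]
finger_gap: 0.003
grip_force: 7.0
```

```bash
python3 w.py 4
```

```text
9.3833 [590.6 -85.6  69.8] [-8.4 -4.  14.8]
jaw_face top 0.62 [301.7 222.7] [585.7 -41.   40. ]
jaw_face scene 0.9 [320.6 214.8] [576. -39.  40.]
contactor_mid scene 0.84 [311.5 211.5] [589.6 -17.4  57.5]
```

View pics/scene4.png

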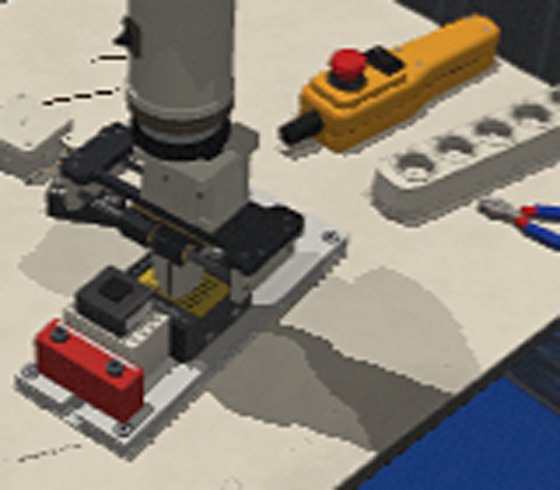

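The contactor is within a few mm of the red stop. Continuing in 1 mm rows until the force rises.

Emit:
send_rows(claw=[0,0,0,0,0], translation=[[0.1,0,0],[0.1,0,0],[0.1,0,0],[0.1,0,0],[0,0,0]], angular=[[0,0,0],[0,0,0],[0,0,0],[0,0,0],[0,0,0]])

```text
clock: 10.2
position: [590.1, -82.1, 69.8]
tcp_rot: [0.653, 0.758, -0.002, 0.001]
contact_force: [-6.5, -4.8, 13.0]
finger_gap: 0.003
grip_force: 6.9
```

Emit:
send_rows(claw=[0,0,0,0,0], translation=[[0.1,0,0],[0.1,0,0],[0.1,0,0],[0.1,0,0],[0,0,0]], angular=[[0,0,0],[0,0,0],[0,0,0],[0,0,0],[0,0,0]])

```text
clock: 10.62
position: [591.5, -78.2, 69.9]
tcp_rot: [0.653, 0.758, -0.001, 0.002]
contact_force: [-2.1, -4.5, 9.1]
finger_gap: 0.003
grip_force: 4.2
```

Emit:
send_rows(claw=[0,0,0,0,0], translation=[[0.15,0,0],[0.15,0,0],[0.15,0,0],[0.15,0,0],[0,0,0]], angular=[[0,0,0],[0,0,0],[0,0,0],[0,0,0],[0,0,0]])

```text
clock: 11.03
position: [591.5, -72.1, 70.3]
tcp_rot: [0.653, 0.758, -0.0, 0.003]
contact_force: [-0.6, -4.0, 8.6]
finger_gap: 0.006
grip_force: 4.2
```

```bash
python3 w.py 5
```

```text
11.0833 [591.5 -72.1  70.3] [ 0.2 -4.9  8.4]
jaw_face scene 0.66 [318.6 213.6] [583.2 -37.9  40. ]
contactor_mid top 0.94 [294.4 222.7] [582.8 -21.6  57.5]
contactor_mid scene 0.85 [312.6 215.3] [576.6 -10.   57.5]
```

View pics/scene5.png

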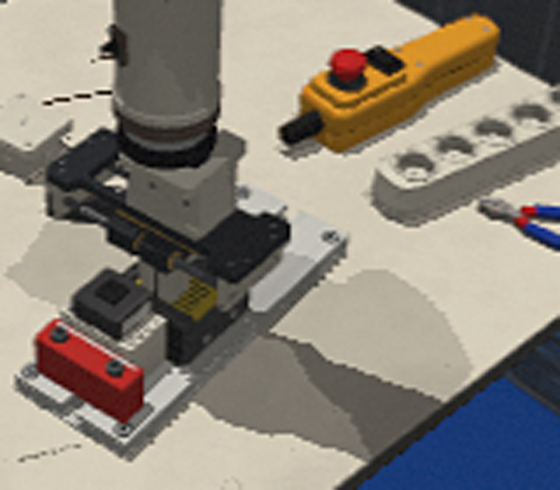

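The fingers now slide on the paddle towards the jaw wall, and the contactor is at or nearly at the stop. I'll push on the wall to confirm it's snug.

Emit:
send_rows(claw=[0,0,0,0,0], translation=[[0.1,0,0.05],[0.1,0,0],[0.1,0,0],[0.1,0,0],[0,0,0]], angular=[[0,0,0],[0,0,0],[0,0,0],[0,0,0],[0,0,0]])

```text
clock: 11.9
position: [591.2, -68.3, 69.9]
tcp_rot: [0.653, 0.758, 0.0, 0.003]
contact_force: [0.9, -4.5, 9.3]
finger_gap: 0.006
grip_force: 4.2
```

Emit:
send_rows(claw=[0,0,0,0,0], translation=[[0.1,0,0],[0.1,0,0],[0.1,0,0],[0.1,0,0],[0,0,0]], angular=[[0,0,0],[0,0,0],[0,0,0],[0,0,0],[0,0,0]])

```text
clock: 12.32
position: [591.0, -66.7, 69.9]
tcp_rot: [0.653, 0.757, -0.001, 0.004]
contact_force: [2.2, -7.9, 7.7]
finger_gap: 0.004
grip_force: 7.1
```

Emit:
send_rows(claw=[0,0,0,0], translation=[[0.1,0,0],[0.1,0,0],[0.1,0,0.03],[0,0,0]], angular=[[0,0,0],[0,0,0],[0,0,0],[0,0,0]])

```text
clock: 12.65
position: [590.9, -66.5, 69.9]
tcp_rot: [0.654, 0.757, -0.002, 0.005]
contact_force: [1.6, -14.9, 9.7]
finger_gap: 0.005
grip_force: 10.0
```

```bash
python3 w.py 6
```

```text
12.7 [590.9 -66.6  69.9] [  1.2 -14.   10. ]
jaw_face scene 0.78 [320.2 213.7] [579.9 -41.   40. ]
contactor_mid top 0.87 [292.8 219.9] [590.2 -17.2  57.5]
contactor_mid scene 0.65 [311. 213.] [586.2 -12.5  57.5]
```

View pics/scene6.png

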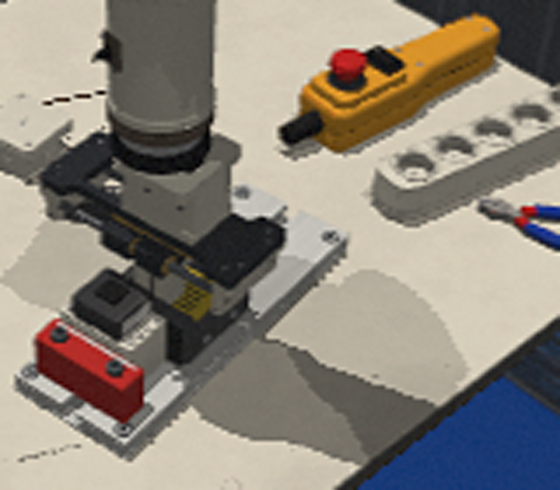

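The fingers stall at 14 N along the bed with the paddle still down, so it's snug. I'll ease the push while keeping it forward, then lift straight up.

Emit:
send_rows(claw=[0,0,0,0,0,0,0,0], translation=[[-0.1,0,0],[-0.1,0,0],[0,0,-0.2],[0,0,-0.2],[0,0,-0.2],[0,0,-0.2],[-0.2,0,-0.2],[0,0,0]], angular=[[0,0,0],[0,0,0],[0,0,0],[0,0,0],[0,0,0],[0,0,0],[0,0,0],[0,0,0]])

```text
clock: 13.77
position: [589.4, -66.9, 78.1]
tcp_rot: [0.653, 0.757, -0.001, 0.002]
contact_force: [1.5, -7.6, 1.5]
finger_gap: 0.008
grip_force: 3.7
```

Emit:
send_rows(claw=[0,0,0,0,0,0,0,0,0], translation=[[-0.3,0,-0.3],[0,0,-1],[0,0,-2],[0,0,-3],[0,0,-3],[-3,0,-2],[-3,0,0],[-3,0,0],[0,0,0]], angular=[[0,0,0],[0,0,0],[0,0,0],[0,0,0],[0,0,0],[0,0,0],[0,0,0],[0,0,0],[0,0,0]])

```text
clock: 14.52
position: [602.8, -162.7, 191.5]
tcp_rot: [0.655, 0.756, -0.001, 0.002]
contact_force: [-0.4, -1.1, -0.1]
finger_gap: 0.002
grip_force: 0.0
```

```bash
python3 w.py 7; python3 - <<'E'
from h import *
im=r.get_image("top")[:,:,::-1][150:280,220:420]
cv2.imwrite("pics/t7.png",np.hstack([cv2.resize(im,(400,260)),cv2.resize(cv2.imread("pics/scene7.png"),(297,260))]))
for n in("stop_face","press_point"):
  for c in("top","scene"):
    r.get_image(c)
    for d in r.pinpoint(n,c)[:1]:print(n,c,d["conf"],np.round(d["location"],1),atz(c,d["location"],40 if n[0]=="s" else 54).round(1))
E
```

```text
14.5667 [ 602.3 -158.9  191.1] [-0.1  0.7 -0. ]
jaw_face top 0.73 [299.9 224.2] [581.5 -36.2  40. ]
jaw_face scene 0.88 [320.7 215.9] [572.6 -36.3  40. ]
contactor_mid top 0.84 [289.6 222.2] [583.9  -8.8  57.5]
contactor_mid scene 0.85 [311.6 212.6] [586.2 -14.8  57.5]
stop_face top 0.78 [282.6 221.7] [587.5  10.6  40. ]
stop_face scene 0.86 [311.2 223.1] [569.6   1.6  40. ]
press_point top 0.72 [321.6 219.7] [592.7 -94.1  54. ]
press_point scene 0.63 [329.7 200.3] [591.4 -87.8  54. ]
```

View pics/t7.png

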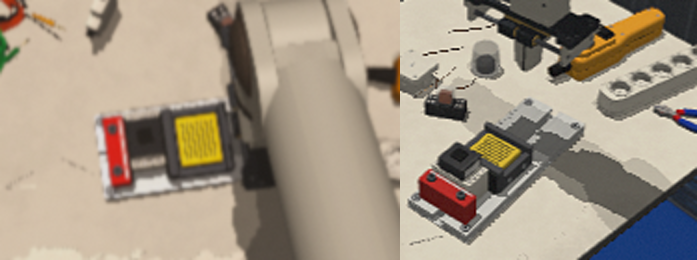

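The contactor stands upright, tight between the jaw and the red stop. The paddle is up, the tools and parts around are unmoved and the arm is clear.

```bash
python3 -c "
from plant import r
print(r.close_job())"
```

```text
the job is handed in; nothing more can be done
None
```

I clamped the contactor snug between the jaw and the red stop, let the paddle spring back up with the arm clear, and handed the job in at about 15 s; the hand-in reported no verdict.

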